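Measure the printed test cube: close the caliper on it and hold

TASK

Measure the printed test cube with the caliper in the bench stand: push the cube with your fingertips, flat along the desk, in between the caliper's two long jaws, then push the slider along the beam until the jaws close gently on the cube and it sits square between them. Do not pick anything up and leave the other things where they are. Finish while still holding the slider pressed lightly against the cube, so that the reading can be taken.

Things in the scene. Friction and masses are not known exactly. Their poses are not given: they have to be found in the camera images.
- caliper: Digital caliper, 235 mm long, lying flat, clamped in the stand; only its slider moves. Origin on the desk; y runs along the beam to the fixed jaw, x across, away from the long jaws, z up. Beam: x 3 to 19 mm, y -118 to 90 mm, top 7 mm over the desk. The long jaws stick out to x = -41 mm, z 3 to 7 mm; free desk between them. Short jaws reach out to x = 41 mm.
- stand: Grey bench stand screwed to the desk, same origin and axes as the caliper. It holds the beam's ends in two blocks 14 mm high (screw heads to 16 mm), at y -122 to -100 mm, x -8 to 58 mm, and y 108 to 132 mm, x -4 to 58 mm, joined by a 7 mm high strip at x 45 to 61 mm.
- caliper_head: The slider: display block with the moving long jaw. Axes as the caliper's; the origins coincide when the jaws are shut. At opening d it lies d towards the caliper's -y (d = 50 to 70 mm at the start, about 20 mm shut on the cube). Push it to +y to close: 0.6 N of friction, no spring. Block in its own frame: x -5 to 26 mm, y 14.5 to 80.5 mm, top z 14.5 mm.
- slider_end (a point): Middle of the slider's flat end face, where to push it; the face is turned to the caliper's -y and is 31 mm wide. It reaches from 7.5 to 14.5 mm above the desk over the beam, which goes on behind it (beam top at 7 mm), and from 0 to 14 mm beside the beam. 11 mm above the desk; same axes as the caliper.
- fixed_jaw (a point): Point on the measuring face of the fixed long jaw, 20 mm out from the caliper's y axis, 5 mm above the desk. The face is turned to the caliper's -y and runs along its x.
- moving_jaw (a point): The matching point on the measuring face of the slider's long jaw, which is turned to the caliper's +y. Its distance from the fixed_jaw point is the opening.
- cube: 3D-printed test cube, 20 x 20 x 20 mm, 10 to 17 g, loose on the desk before the mouth of the open jaws: centre 80 to 105 mm to the caliper's -x from its y axis, in y between the two jaws, turned up to 0.3 rad from the caliper's axes. Origin at the centre of its underside, z up.
- gear: Bystander: printed gear wheel, 46 mm across, 14 mm high, loose, in front of the beam near the slider. Origin at the centre of its underside.
- bracket: Bystander: printed white L-shaped bracket with a gusset, 30 x 50 x 40 mm, loose, behind the caliper. Origin at the centre of its underside.
- glue_stick: Bystander: glue stick standing upright, 27 mm in diameter, 92 mm high, loose, behind the caliper. Origin at the centre of its underside.

How it is judged (in metres and radians):
On the way, in this order (a step that is already met when the one before it is completed fails the run):
1. the cube lies flat between the two open long jaws (x of cube in the frame of caliper between -0.032 and -0.01 m and y of cube in the frame of caliper between 0.03 and 0.095 m and height (world z) of cube below 0.004 m and angle between cube's own z axis and vertical below 0.06 rad and y of caliper_head in the frame of caliper below -0.025 m), for 0.2 s.
2. the slider is pushed shut on the cube, which is square between both jaws (x of cube in the frame of caliper between -0.032 and -0.01 m and height (world z) of cube below 0.004 m and angle between cube's own z axis and vertical below 0.06 rad and y of cube in the frame of caliper above 0.0865 m and y of caliper_head in the frame of caliper between -0.0215 and -0.0175 m and (angle between the x axis of cube and the x axis of caliper, either way round below 0.06 rad or angle between the y axis of cube and the x axis of caliper, either way round below 0.06 rad) and contact force between each of cube, the fingers and caliper_head above 0.3 N), for 0.3 s.
At the end, for the whole second after the job is handed in: Cube flat on the desk between the long jaws (centre 10 to 32 mm out from the caliper's y axis), against the fixed jaw, square within 0.06 rad; opening 17.5 to 21.5 mm; slider presses the cube with 0.3 to 25 N, the fingers press the slider with over 0.3 N; all at rest (all of step 2 and contact force between cube and caliper_head below 25 N and linear speed of cube below 0.01 m/s); the arm keeps its last pose, push and grip.
It fails at once if the cube is lifted off the desk or tipped over (height (world z) of cube above 0.008 m or angle between cube's own z axis and vertical above 0.5 rad).
It fails at once if the jaws squeeze the cube with more than 30 N (contact force between cube and caliper_head above 30 N).
It fails at once if the gear, the bracket or the glue stick is moved more than 15 mm (distance of any of gear, bracket, glue_stick from where it was at the start of the episode above 0.015 m).
It also fails if it takes over 45 s, if anything falls off the work surface, if the arm or the gripper's body presses on something with over 40 N, if the wrist force passes 120 N, or if a joint passes its speed limit or range.

ROBOT

A 6-joint arm with a two-finger parallel gripper is mounted at the origin on a cart in front of the work surface, level with it; the furniture and walls round the work are solid. World frame = base frame: x ahead of the robot, y to its left, z up, the work surface at z = 0. Lengths are in mm, angles in rad, forces in N, time in s.
With the tool pointing down it reaches from about 400 to 925 mm from the base axis. Payload 12.5 kg.
Tool frame: the origin (TCP) lies at the very end of the fingers, on their centre line; the grasp point (between the pads) lies 19 mm behind it; z points along the fingers, y is the line along which they close (so a half turn about z gives the same grasp; the last joint's range is limited). The gripper opens to 95 mm and grips with 3 to 60 N. Pads are 20 mm wide; open, the fingers measure 119 mm over their backs; the gripper's body (75 mm by 180 mm) begins 59 mm behind the grasp point.
Start: joints at [1.035, 0.491, 1.559, -0, 1.092, -0.106], TCP at [260.418, 568.184, 184.861] pointing down, gripper open.
Joint ranges: [-3.1, 3.1], [-0.84, 2.19], [0.05, 2.79], [-1.13, 4.28], [0.06, 2.93], [-2.69, 2.69]. Speed limits (rad/s): [2.22, 2.22, 2.79, 3.14, 3.14, 3.14].

INTERFACE

Orientations are given as [roll, pitch, yaw] about the fixed x, y, z axes, in that order (R = Rz(yaw) Ry(pitch) Rx(roll)).
In Python, from cell import env, optics gives the robot as it stands (env), with the cameras (optics).
- The arm moves only by the shell command python3 steer.py, which reads ROWS from standard input. ROWS is a JSON list of rows, 1 to 5 of them, each an object with the fields sx, sy, sz (the shift in parts of the range, where 1.0 means 400 mm), yaw (a turn about the tool's z in a scale on which 1.0 is pi rad), aperture (the opening from 0.0 (shut) to 1.0 (fully open)); a field left out counts as zero (the opening has to be given); each row is the pose to reach, as a shift and turn from the pose commanded when the command began, along the tool's axes at that moment; what a row does not reach only later rows make up. A row lasts 1/12 s, in which the tool goes at most 41.7 mm and 0.125 rad, less where a joint would pass 70% of its speed; a pose out of reach is approached as far as the arm can. The fingers move at their own pace and stop on an object; the grip force is fixed at half the most. Time passes only in rows, so rows that do not move let the fingers close. It prints the time, the measured TCP pose, the force, the opening and the grip force at its end. A shift or turn number past 1, either way, is cut back to 1. Input that does not fit is refused with a message, and nothing moves.
- env.state(): the state, without advancing time (a new reading comes with each control period).
- optics.read_camera(name): name is "side" or "top"; returns (picture, depth): 480x640x3 uint8, red, green, blue; 480x640 float32, mm along the optical axis (not along the pixel's ray), 0 where there is no reading.
- optics.camera_info(name): a dict with "vertical_fov" (degrees; the focal length in pixels is half the picture's height over the tangent of half this angle, whatever the lens; pixels are square), "cx", "cy" (the principal point, pixels), "dist_coeffs" ([k1, k2, p1, p2, k3] as OpenCV has them; the pictures are not rectified), "origin" and "attitude" of the camera in the world. Camera axes: x right, y down, z forward; pixel columns grow to the right and rows downward; lengths in mm; the calibration is good to about 2 mm. A picture is of the moment at which its call begins. camera_info takes no time and is no camera call.
- env.job_done(): hands the job in; it is judged then, once.
The state is a dict: "t": time; "joints": joint angles; "qvel": joint speeds; "tau": joint torques, N m; "eef_pos": TCP position; "tcp_rot": TCP orientation; "ft_force": force on the tool from outside, world axes, zero at the start; "moment": the same for the moment, N m; "opening": opening from 0.0 (shut) to 1.0 (fully open); "grip_force": force on a finger pad.
Only numpy, scipy, OpenCV 4.12 (cv2) and the standard library are available. Lean on these libraries where they do the work, as an engineer would, in place of code of your own. Each camera call takes 0.05 s, during which the arm holds its last target. There are 200 camera calls.

## Working session

There is one attempt and no reset: what is moved stays moved. The work goes in short steps, Python scripts to look and compute and a shell command to move; the robot and the scene stay as the last step left them, time stands still between calls to the robot, and variables do not carry over. Pictures are saved under pics/ and viewed, at most 10 in all, crops included, and the job is handed in when it is done.

```bash
ls; mkdir -p pics
cat > h.py <<'E'
import numpy as np, cv2
from cell import env, optics
from scipy.spatial.transform import Rotation as R
def cam(n):
    i=optics.camera_info(n); f=240/np.tan(np.radians(i["vertical_fov"])/2)
    K=np.array([[f,0,i["cx"]],[0,f,i["cy"]],[0,0,1]]); return i,K,np.array(i["dist_coeffs"],float)
def rot(i):
    a=np.array(i["attitude"],float)
    return a if a.shape==(3,3) else R.from_euler('xyz',a).as_matrix()
def ray(n,px,z):
    i,K,D=cam(n); p=cv2.undistortPoints(np.array(px,float).reshape(-1,1,2),K,D).reshape(-1,2)
    d=np.c_[p,np.ones(len(p))]@rot(i).T; o=np.array(i["origin"],float)
    return o+d*((z-o[2])/d[:,2])[:,None]
def proj(n,P):
    i,K,D=cam(n); r=rot(i).T
    return cv2.projectPoints(np.array(P,float).reshape(-1,1,3),cv2.Rodrigues(r)[0],-r@np.array(i["origin"],float),K,D)[0].reshape(-1,2)
def snap(n,f):
    a,d=optics.read_camera(n); cv2.imwrite(f"pics/{f}.png",a[:,:,::-1]); np.savez(f"pics/{f}.npz",a=a,d=d); return a,d
E
python3 - <<'E'
from h import *
for n in("top","side"):
    print(optics.camera_info(n)); snap(n,n+"0")
print(env.state())
E
```

```text
cell.py
pics
steer.py
{'vertical_fov': 43.85164017984417, 'cx': 321.54687126147405, 'cy': 244.67372708783478, 'dist_coeffs': array([-0.12628612,  0.        ,  0.        ,  0.        ,  0.        ]), 'origin': array([512.71296643,  13.49597193, 973.22758574]), 'attitude': array([-2.99102695e+00, -1.45558904e-03, -1.57525031e+00])}
{'vertical_fov': 47.696983940810675, 'cx': 325.86118865343354, 'cy': 247.83110312492477, 'dist_coeffs': array([0.00109752, 0.        , 0.        , 0.        , 0.        ]), 'origin': array([357.37142409, 615.5500558 , 588.80757288]), 'attitude': array([-2.27190822,  0.02113213, -2.74689369])}
{'t': 0.1, 'joints': array([ 1.03543731e+00,  4.91489730e-01,  1.55940910e+00,  1.00318186e-05,
        1.09170884e+00, -1.05616340e-01]), 'qvel': array([-1.56685574e-03, -1.29993630e-03, -1.32027186e-03,  4.10365433e-05,
        1.16617593e-03, -1.29309083e-03]), 'tau': array([ 2.06849982e-03, -6.13625622e+01, -2.58607560e+01,  6.94141863e-02,
        4.70856554e-02, -5.05313636e-06]), 'eef_pos': array([260.2521927 , 567.9543493 , 184.31904533]), 'tcp_rot': array([-3.14058423e+00, -1.15851096e-04,  2.71184529e+00]), 'ft_force': array([ 0.79578894,  0.46823987, -0.04758461]), 'moment': array([-0.03154727, -0.02263155, -0.00176395]), 'grip_force': 0.0, 'opening': 0.9997567762846784}
```

View pics/top0.png

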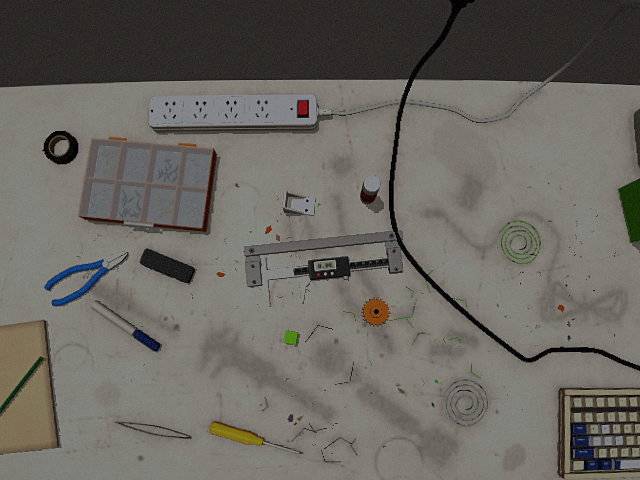

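View pics/side0.png

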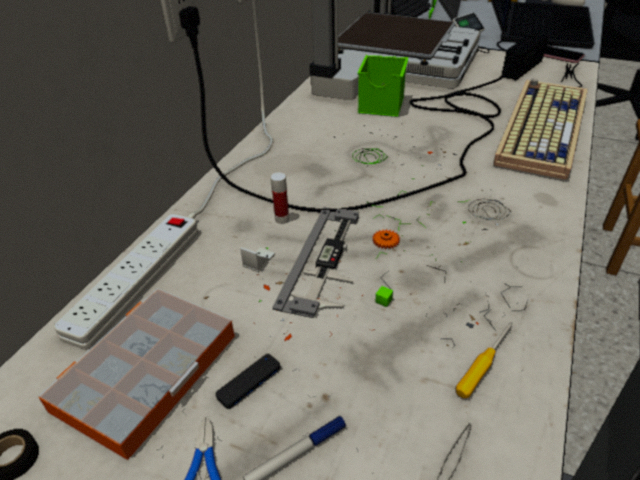

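Top view: the caliper is at about (325,262), fixed jaw on the left at about (268,292), cube (291,338), gear (376,312), glue stick (370,190), bracket (300,204). The side view agrees. I'll zoom in on both next.

Run:
```python
import cv2,numpy as np
t=cv2.imread("pics/top0.png")[220:360,235:415]; s=cv2.imread("pics/side0.png")[195:325,255:415]
g=lambda c:np.clip(255*(c/255.)**.6,0,255).astype(np.uint8)
cv2.imwrite("pics/tc.png",cv2.resize(g(t),None,fx=4,fy=4,interpolation=cv2.INTER_CUBIC))
cv2.imwrite("pics/sc.png",cv2.resize(g(s),None,fx=4.5,fy=4.5,interpolation=cv2.INTER_CUBIC))
```

```text
(no output)
```

View pics/tc.png

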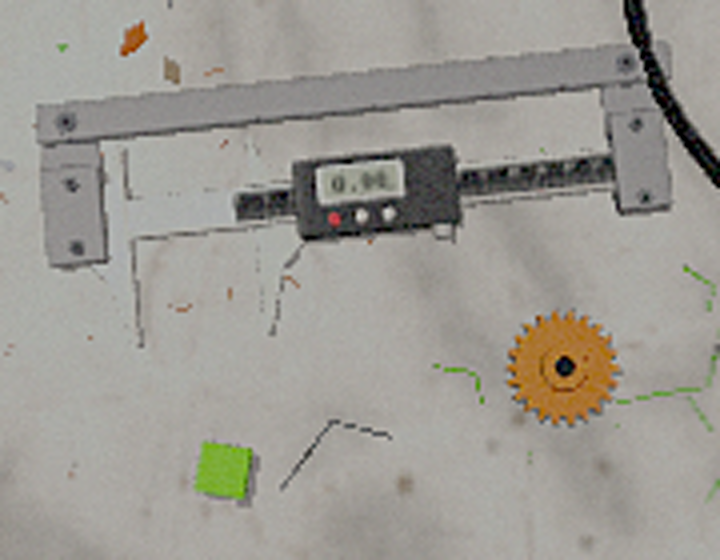

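View pics/sc.png

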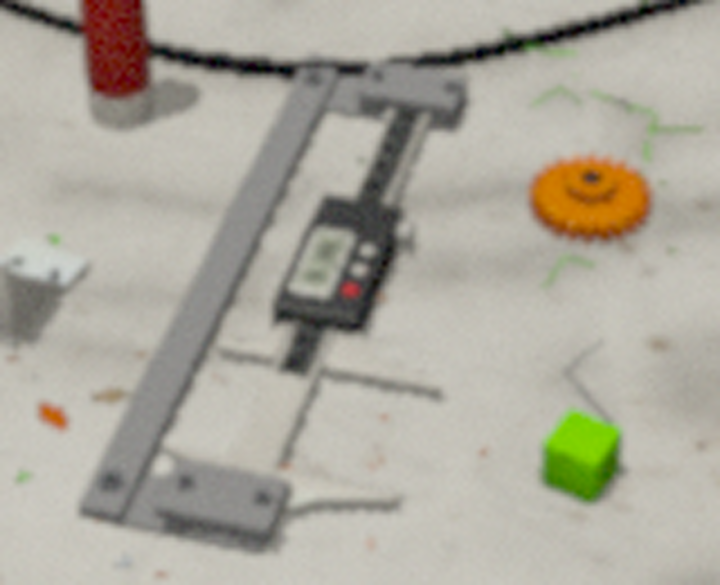

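Both crops show the corners clearly: stand blocks, slider block and cube. I'll turn them into rays onto their known heights and fit the frame.

```bash
cat > fit.py <<'E'
from h import *
from scipy.optimize import least_squares
T=lambda c:np.array(c)/4.+[235,220]-.4; S=lambda c:np.array(c)/4.5+[255,195]-.4
# crop px, cam, local xyz, slider?
L=[(52,267,'t',-4,132,14,0),(107,260,'t',-4,108,14,0),(620,212,'t',-8,-100,14,0),(671,205,'t',-8,-122,14,0),
(37,105,'t',61,132,7,0),
(292,162,'t',26,80.5,14.5,1),(455,146,'t',26,14.5,14.5,1),(462,221,'t',-5,14.5,14.5,1),(302,240,'t',-5,80.5,14.5,1),
(328,200,'s',26,14.5,14.5,1),(403,209,'s',-5,14.5,14.5,1),(278,294,'s',26,80.5,14.5,1),(359,318,'s',-5,80.5,14.5,1),
(290,487,'s',-4,108,14,0),(277,530,'s',-4,132,14,0),(82,508,'s',61,132,7,0),(468,85,'s',-8,-122,14,0),(460,110,'s',-8,-100,14,0)]
P=[];Q=[]
for l in L:
    n={'t':'top','s':'side'}[l[2]]; P.append(ray(n,(T if l[2]=='t' else S)(l[:2]),l[5])[0,:2])
P=np.array(P); A=np.array([[l[3],l[4],l[6]] for l in L],float); st=np.array([l[2]=='s' for l in L])
def f(p,full=False):
    c,s=np.cos(p[2]),np.sin(p[2]); x=A[:,0]; y=A[:,1]-p[3]*A[:,2]
    M=np.c_[p[0]+c*x-s*y,p[1]+s*x+c*y]
    return (P-M) if full else (P-M).ravel()
for m in ('all','top','side'):
    k=np.ones(len(L),bool) if m=='all' else (st if m=='side' else ~st)
    r=least_squares(lambda p:f(p,True)[k].ravel(),[500,0,0.1,50],loss='soft_l1',f_scale=2); print(m,r.x.round(3))
    if m=='all': print(f(r.x,True).round(1).tolist()); p=r.x
def loc(w):
    c,s=np.cos(p[2]),np.sin(p[2]); d=np.atleast_2d(w)[:,:2]-p[:2]; return np.c_[c*d[:,0]+s*d[:,1],-s*d[:,0]+c*d[:,1]]
if __name__=="__main__":
  for n,z in(('top',20),('side',20)):
    a=np.load(f"pics/{n}0.npz")['a']; h=cv2.cvtColor(a,cv2.COLOR_RGB2HSV)
    m=cv2.inRange(h,(40,150,60),(70,255,255)); 
    for nm,m,z in(('cube',cv2.inRange(h,(38,150,60),(70,255,255)),z),('gear',cv2.inRange(h,(5,150,60),(20,255,255)),14)):
      for c in cv2.findContours(m,0,2)[0]:
        if cv2.contourArea(c)<60: continue
        (u,v),w,an=cv2.minAreaRect(c); 
        W=ray(n,cv2.boxPoints(((u,v),w,an)),z); wc=W.mean(0)
        if np.hypot(*loc(wc)[0])<250: print(n,nm,(u,v),w,wc.round(1),loc(wc).round(1),'corners',loc(W).round(1).tolist())
E
python3 fit.py
```

```text
all [6.0890e+02 1.5620e+00 1.0800e-01 5.1294e+01]
[[-0.0, -1.3], [0.2, 0.4], [0.3, 0.2], [0.7, 1.3], [2.5, -0.3], [1.4, 0.8], [0.5, 0.3], [0.8, 1.1], [0.5, 0.1], [-2.3, 2.3], [0.7, 0.5], [1.2, -8.1], [0.5, -3.4], [-1.6, 2.0], [-2.6, -2.8], [-1.0, -1.3], [-1.4, 4.1], [-1.7, -1.3]]
top [6.09637e+02 1.63100e+00 1.06000e-01 5.07900e+01]
side [6.07836e+02 1.40000e+00 1.08000e-01 5.31270e+01]
top cube (290.3918762207031, 337.1486511230469) (12.329923629760742, 12.329923629760742) [509.3  61.5  20. ] [[-92.6  70.3]] corners [[-99.3, 82.3], [-80.6, 77.1], [-85.9, 58.3], [-104.6, 63.5]]
top gear (375.5, 311.5) (27.0, 27.0) [549.5 -74.6  14. ] [[-67.3 -69.4]] corners [[-43.3, -50.4], [-48.3, -93.7], [-91.2, -88.2], [-86.2, -45.2]]
side cube (383.1999816894531, 295.3999938964844) (15.17893123626709, 17.708751678466797) [507.6  67.2  20. ] [[-93.6  76.2]] corners [[-82.2, 92.3], [-82.7, 55.9], [-105.4, 60.3], [-104.2, 96.2]]
side gear (386.0, 238.5) (17.0, 26.0) [546.2 -67.5  14. ] [[-69.7 -61.9]] corners [[-43.9, -78.2], [-86.5, -89.6], [-94.8, -45.3], [-53.7, -34.3]]
```

```bash
cat > go.py <<'E'
import sys
from h import *
X,Y,YAW=609.2,1.6,.107
def toloc(w):
    c,s=np.cos(YAW),np.sin(YAW); d=np.array(w)[:2]-[X,Y]; return np.array([c*d[0]+s*d[1],-s*d[0]+c*d[1]])
def toworld(l):
    c,s=np.cos(YAW),np.sin(YAW); return np.array([X+c*l[0]-s*l[1],Y+s*l[0]+c*l[1]])
if __name__=="__main__":
    s=env.state(); print('t',s['t'],'loc',toloc(s['eef_pos']).round(2),'z',s['eef_pos'][2].round(2),'rot',s['tcp_rot'].round(4),'ft',s['ft_force'].round(2),'op',round(s['opening'],3))
    if len(sys.argv)>1:
        l=[float(v) for v in sys.argv[1:4]]; d=np.r_[toworld(l),l[2]]-s['eef_pos']
        print('tool delta',(R.from_euler('xyz',s['tcp_rot']).as_matrix().T@d).round(1),'turn',(s['tcp_rot'][2]-YAW-np.pi+np.pi)%(2*np.pi)-np.pi)
E
python3 - <<'E'
from go import *
print('glue',toloc(ray('top',[[370,184]],92)[0]),toloc(ray('side',[[281,217]],0)[0]),'bracket',toloc(ray('top',[[300,204]],10)[0]))
E
python3 go.py -128 72 90
```

```text
glue [122.68492865 -77.68168462] [127.96273729 -89.89528672] bracket [121.90968117  32.30596911]
t 0.1 loc [-286.47  600.38] z 184.32 rot [-3.1406e+00 -1.0000e-04  2.7118e+00] ft [ 0.8   0.47 -0.05] op 1.0
tool delta [-406.4 -373.    94.6] turn -0.5367473655838317
```

The manual's scale: shifts go in shares of 400 mm and turns go in shares of pi rad. Converting my numbers, -140 mm / 400 = -0.35, -130 mm / 400 = -0.325, -0.537 rad / 3.1416 = -0.1709.

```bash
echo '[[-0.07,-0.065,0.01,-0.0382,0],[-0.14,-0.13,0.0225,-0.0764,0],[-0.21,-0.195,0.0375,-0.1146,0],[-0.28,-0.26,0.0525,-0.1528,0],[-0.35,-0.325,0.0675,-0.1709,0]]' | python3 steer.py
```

```text
refused: ROWS must be a list of objects with named fields. Nothing was moved.
```

The call was refused and nothing moved: it wants a list of objects with named fields. Same move again in that form.

```bash
echo '[{"sx":-0.07,"sy":-0.065,"sz":0.01,"yaw":-0.0382,"aperture":0},{"sx":-0.14,"sy":-0.13,"sz":0.0225,"yaw":-0.0764,"aperture":0},{"sx":-0.21,"sy":-0.195,"sz":0.0375,"yaw":-0.1146,"aperture":0},{"sx":-0.28,"sy":-0.26,"sz":0.0525,"yaw":-0.1528,"aperture":0},{"sx":-0.35,"sy":-0.325,"sz":0.0675,"yaw":-0.1709,"aperture":0}]' | python3 steer.py; python3 go.py -128 72 90
```

```text
t: 0.52
eef_pos: [333.6, 390.0, 157.5]
tcp_rot: [-3.141, -0.0, -3.027]
ft_force: [1.5, 0.1, 0.6]
opening: 0.706
grip_force: 0.0
t 0.5167 loc [-232.55  415.61] z 157.46 rot [-3.1415e+00 -1.0000e-04 -3.0270e+00] ft [1.53 0.1  0.64] op 0.706
tool delta [-102.  -344.4   67.5] turn 0.007545858994042476
```

Converted, -180 mm / 400 = -0.45, -144 mm / 400 = -0.36.

```bash
echo '[{"sx":-0.025,"sy":-0.09,"sz":0.015,"aperture":0},{"sx":-0.05,"sy":-0.18,"sz":0.03,"aperture":0},{"sx":-0.075,"sy":-0.27,"sz":0.045,"aperture":0},{"sx":-0.1,"sy":-0.36,"sz":0.065,"aperture":0},{"sx":-0.125,"sy":-0.45,"sz":0.085,"aperture":0}]' | python3 steer.py >/dev/null; echo '[{"sx":-0.025,"sy":-0.0825,"sz":0.0175,"aperture":0},{"sx":-0.05,"sy":-0.165,"sz":0.035,"aperture":0},{"sx":-0.075,"sy":-0.2475,"sz":0.05,"aperture":0},{"sx":-0.1,"sy":-0.33,"sz":0.065,"aperture":0},{"sx":-0.125,"sy":-0.4,"sz":0.08,"aperture":0}]' | python3 steer.py; python3 go.py -128 72 40
```

```text
t: 1.35
eef_pos: [469.7, 62.2, 91.4]
tcp_rot: [3.142, -0.0, -3.035]
ft_force: [0.3, 0.8, -0.9]
opening: 0.021
grip_force: 0.0
t 1.35 loc [-132.25   75.19] z 91.43 rot [ 3.1416e+00 -2.0000e-04 -3.0349e+00] ft [ 0.26  0.85 -0.91] op 0.021
tool delta [-4.3 -3.2 51.4] turn -0.00033612347138323173
```

Converted, 86 mm / 400 = 0.215, 75 mm / 400 = 0.1875.

```bash
echo '[{"sy":-0.0025,"sz":0.0625,"aperture":0},{"sy":-0.0075,"sz":0.125,"aperture":0},{"sy":-0.0075,"sz":0.1875,"aperture":0},{"sy":-0.0075,"sz":0.215,"aperture":0},{"sy":-0.0075,"sz":0.215,"aperture":0}]' | python3 steer.py
python3 - <<'E'
from go import *
import runpy
s=env.state(); print(toloc(s['eef_pos']),s['eef_pos'])
for n in('top','side'): snap(n,n+'1')
t=cv2.imread("pics/top1.png")[220:360,235:415]; q=cv2.imread("pics/side1.png")[195:345,255:415]
cv2.imwrite("pics/c1.png",np.vstack([cv2.resize(t,(386,300)),cv2.resize(q,(386,300))]))
E
```

```text
t: 1.77
eef_pos: [468.3, 61.2, 3.6]
tcp_rot: [3.141, -0.004, -3.035]
ft_force: [0.4, -0.5, -0.3]
opening: 0.008
grip_force: 0.0
[-133.70867532   74.29194855] [468.3219313   61.18752583   3.58362988]
```

View pics/c1.png

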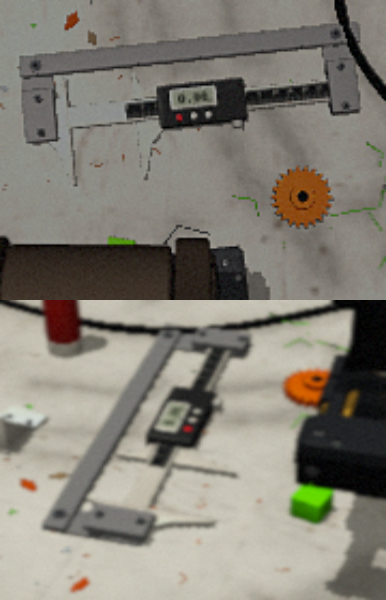

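Fingers are behind the cube (hidden by the wrist), and the gear and slider are untouched. Next I push slowly toward +x.

Converted, -32 mm / 400 = -0.08, -26 mm / 400 = -0.065.

```bash
echo '[{"sx":-0.02,"sy":-0.005,"sz":-0.0025,"aperture":0},{"sx":-0.035,"sy":-0.005,"sz":-0.0025,"aperture":0},{"sx":-0.05,"sy":-0.005,"sz":-0.0025,"aperture":0},{"sx":-0.065,"sy":-0.005,"sz":-0.0025,"aperture":0},{"sx":-0.08,"sy":-0.005,"sz":-0.0025,"aperture":0}]' | python3 steer.py;echo '[{"sx":-0.015,"aperture":0},{"sx":-0.03,"aperture":0},{"sx":-0.045,"aperture":0},{"sx":-0.06,"aperture":0},{"sx":-0.075,"aperture":0}]' | python3 steer.py; python3 go.py -41 72 4
python3 - <<'E'
from go import *
for n in('top','side'): snap(n,n+'2')
t=cv2.imread("pics/top2.png")[220:360,235:415]; q=cv2.imread("pics/side2.png")[195:345,255:415]
cv2.imwrite("pics/c2.png",np.vstack([cv2.resize(t,(386,300)),cv2.resize(q,(386,300))]))
E
```

```text
t: 2.28
eef_pos: [502.7, 62.9, 7.3]
tcp_rot: [-3.142, 0.001, -3.034]
ft_force: [-0.5, 0.8, -0.1]
opening: -0.0
grip_force: 0.0
t: 2.7
eef_pos: [532.1, 66.1, 6.8]
tcp_rot: [3.142, -0.0, -3.034]
ft_force: [0.1, 0.2, 0.3]
opening: 0.003
grip_force: 0.0
t 2.7 loc [-69.8   72.35] z 6.77 rot [ 3.1415e+00 -1.0000e-04 -3.0344e+00] ft [0.13 0.16 0.28] op 0.003
tool delta [-28.8  -0.4   2.8] turn 0.00024061150260301645
```

View pics/c2.png

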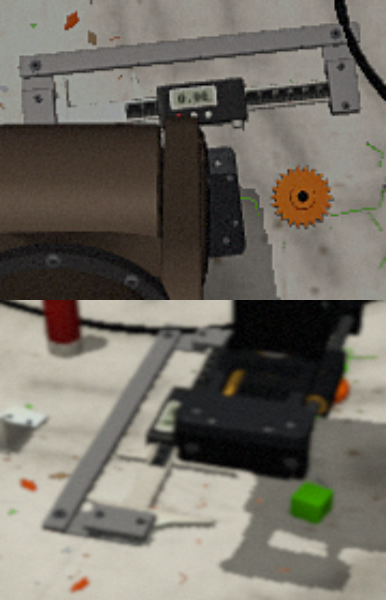

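Run:
```python
from go import *
s=env.state(); e=s['eef_pos']; print(proj('side',[e,e+[0,0,78],e+[0,0,150]]).round(0),proj('top',[e,e+[0,0,78]]).round(0))
for k in '012':
    a=np.load(f"pics/side{k}.npz")['a']; h=cv2.cvtColor(a,cv2.COLOR_RGB2HSV); m=cv2.inRange(h,(38,150,40),(70,255,255))
    for c in cv2.findContours(m,0,2)[0]:
        if 60<cv2.contourArea(c)<900 and 360<c[:,0,0].mean()<420: print(k,cv2.minAreaRect(c),toloc(ray('side',[cv2.minAreaRect(c)[0]],12)[0]))
i=cv2.imread("pics/side2.png")[180:340,240:440]; cv2.imwrite("pics/c2b.png",cv2.resize(i,(750,600),interpolation=cv2.INTER_CUBIC))
```

```text
[[367. 297.]
 [369. 258.]
 [370. 216.]] [[288. 323.]
 [285. 322.]]
0 ((383.6999816894531, 295.6000061035156), (16.099689483642578, 17.441329956054688), 26.56505012512207) [-93.57177049  68.71680249]
1 ((383.6697998046875, 295.4056701660156), (16.071182250976562, 18.268951416015625), 15.945395469665527) [-93.44519641  68.33071102]
2 ((383.4483337402344, 295.6206970214844), (16.544612884521484, 17.857677459716797), 23.198589324951172) [-93.22063344  68.85752495]
```

View pics/c2b.png

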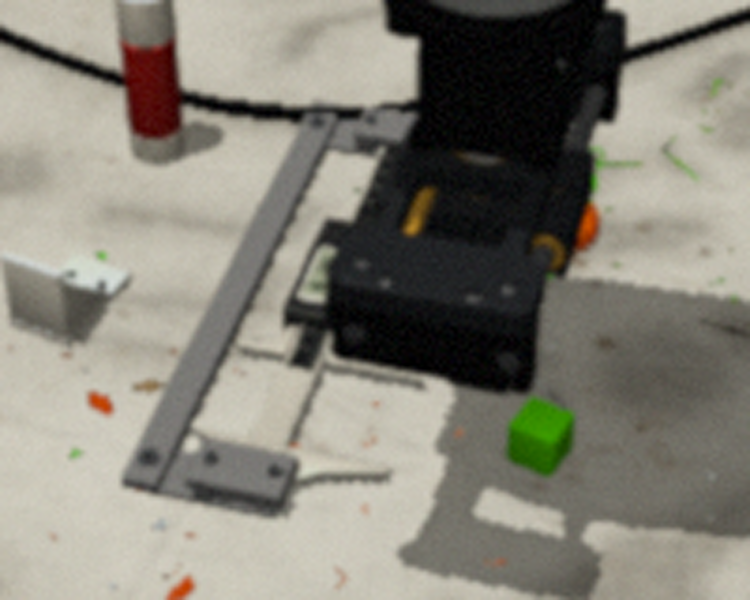

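Run:
```python
from go import *
z=np.load("pics/side2.npz"); d=z['d']; i,K,D=cam('side')
def pt(c):
    u,v=c[0]/3.75+240,c[1]/3.75+180; dd=d[int(v),int(u)]
    p=cv2.undistortPoints(np.array([[[u,v]]],float),K,D)[0,0]; w=np.array(i['origin'])+rot(i)@(np.r_[p,1]*dd); return w.round(0),toloc(w).round(0)
for c in [(350,340),(520,375),(520,310),(340,270),(440,260),(430,210),(540,180),(500,100),(540,435),(650,460),(230,460)]: print(c,*pt(c))
s=env.state(); print(s['eef_pos'],s['joints'])
z=np.load("pics/top2.npz"); print(np.isfinite(z['d']).all())
```

```text
(350, 340) [552. 150. 125.] [-41. 154.]
(520, 375) [494. 143. 123.] [-100.  153.]
(520, 310) [493. 150. 158.] [-100.  160.]
(340, 270) [553. 155. 160.] [-40. 158.]
(440, 260) [524. 139. 160.] [-70. 146.]
(430, 210) [545.  91. 139.] [-54.  95.]
(540, 180) [507.  86. 159.] [-92.  95.]
(500, 100) [525.  79. 183.] [-75.  86.]
(540, 435) [506.  70.  22.] [-96.  79.]
(650, 460) [466.  47.   0.] [-137.   60.]
(230, 460) [616. 121.  15.] [ 19. 118.]
[532.46124425  66.06228783   6.78429215] [ 2.53960282e-04  6.19206555e-01  1.93554962e+00  1.62177338e-04
  5.86133728e-01 -1.67789318e+00]
True
```

The cube hasn't moved. Side-camera depth puts the body's underside near z≈120 rather than 85, so the fingertips are about 30 mm higher than the pose reading says and passed over the cube. I'll back off and lower with force and vision checks.

Converted, 65 mm / 400 = 0.1625, 55 mm / 400 = 0.1375.

```bash
echo '[{"sx":0.0375,"aperture":0},{"sx":0.0875,"aperture":0},{"sx":0.1375,"aperture":0},{"sx":0.1625,"aperture":0},{"sx":0.1625,"aperture":0}]' | python3 steer.py
cat > body.py <<'E'
from go import *
import sys
def cloud(n,d):
    i,K,D=cam(n); v,u=np.mgrid[0:480,0:640]; p=cv2.undistortPoints(np.stack([u,v],-1).reshape(-1,1,2).astype(float),K,D).reshape(-1,2)
    w=np.array(i['origin'])+(np.c_[p,np.ones(len(p))]*d.reshape(-1,1))@rot(i).T; w[d.ravel()==0]=np.nan; return w
def L(w):
    c,s=np.cos(YAW),np.sin(YAW); d=w[:,:2]-[X,Y]; return np.c_[c*d[:,0]+s*d[:,1],-s*d[:,0]+c*d[:,1],w[:,2]]
if __name__=="__main__":
    a,d=snap('side',sys.argv[1]); l=L(cloud('side',d)); s=env.state(); e=toloc(s['eef_pos']); z=s['eef_pos'][2]
    a=a.reshape(-1,3).max(1)
    k=(abs(l[:,0]-e[0])<45)&(abs(l[:,1]-e[1])<100)&(l[:,2]>8)&(l[:,2]<190)&(a<70)
    near=k&(l[:,1]>e[1]+70); f=k&(abs(l[:,1]-e[1])<25)&(l[:,2]<90)
    print('reading',e.round(1),z.round(1),'near face z 2..98%',np.percentile(l[near,2],[0,2,98,100]).round(0),'x',np.percentile(l[near,0],[2,98]).round(0),'finger pts',f.sum(),np.percentile(l[f],[2,50,98],axis=0).round(0).tolist() if f.sum()>5 else '')
E
python3 body.py side3
```

```text
t: 3.22
eef_pos: [465.0, 59.0, 6.9]
tcp_rot: [3.141, -0.002, -3.035]
ft_force: [0.8, -0.3, 0.4]
opening: 0.005
grip_force: 0.0
reading [-135.4   72.3] 7.1 near face z 2..98% [115. 118. 160. 161.] x [-170. -105.] finger pts 20 [[-147.0, 73.0, 21.0], [-136.0, 77.0, 40.0], [-112.0, 78.0, 41.0]]
```

Converted, 12 mm / 400 = 0.03, 8 mm / 400 = 0.02.

```bash
echo '[{"sz":0.01,"aperture":0},{"sz":0.02,"aperture":0},{"sz":0.03,"aperture":0},{"sz":0.03,"aperture":0},{"sz":0.03,"aperture":0}]' | python3 steer.py; python3 body.py side4
python3 - <<'E'
import cv2
i=cv2.imread("pics/side4.png")[200:360,300:500]; cv2.imwrite("pics/c4.png",cv2.resize(i,(750,600),interpolation=cv2.INTER_CUBIC))
E
```

```text
t: 3.68
eef_pos: [467.0, 59.1, -5.7]
tcp_rot: [3.141, -0.001, -3.034]
ft_force: [-0.6, 0.5, 0.3]
opening: 0.005
grip_force: 0.0
reading [-135.3   72.3] -5.5 near face z 2..98% [102. 106. 148. 149.] x [-168. -103.] finger pts 5
```

View pics/c4.png

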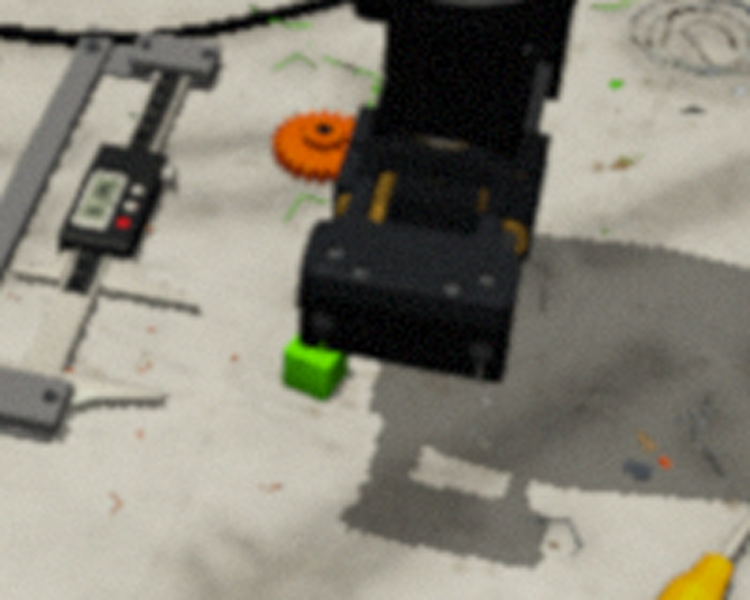

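The pose reads z = −5.7 with no contact force, so the z reading is clearly off. I'll keep lowering in small steps until touch.

Converted, 12 mm / 400 = 0.03, 9 mm / 400 = 0.0225.

```bash
echo '[{"sz":0.0075,"aperture":0},{"sz":0.015,"aperture":0},{"sz":0.0225,"aperture":0},{"sz":0.03,"aperture":0},{"sz":0.03,"aperture":0}]' | python3 steer.py;  echo '[{"sz":0.0038,"aperture":0},{"sz":0.0075,"aperture":0},{"sz":0.0075,"aperture":0}]' | python3 steer.py; python3 body.py side5
```

```text
t: 4.15
eef_pos: [466.6, 59.0, -17.8]
tcp_rot: [3.141, -0.001, -3.034]
ft_force: [0.3, 0.7, -0.4]
opening: 0.003
grip_force: 0.0
t: 4.4
eef_pos: [466.8, 59.0, -20.4]
tcp_rot: [3.141, -0.0, -3.034]
ft_force: [0.5, 0.4, -0.5]
opening: 0.006
grip_force: 0.0
reading [-135.4   72.3] -20.3 near face z 2..98% [ 89.  91. 133. 134.] x [-168. -103.] finger pts 0
```

```bash
for k in 1; do echo '[{"sz":0.0038,"aperture":0},{"sz":0.0075,"aperture":0},{"sz":0.0075,"aperture":0}]' | python3 steer.py; echo '[{"sz":0.0038,"aperture":0},{"sz":0.0075,"aperture":0},{"sz":0.0075,"aperture":0}]' | python3 steer.py; done; python3 body.py side6
```

```text
t: 4.7
eef_pos: [466.8, 59.0, -23.4]
tcp_rot: [3.141, -0.0, -3.034]
ft_force: [-0.6, -0.4, 0.1]
opening: 0.004
grip_force: 0.0
t: 4.95
eef_pos: [466.8, 59.0, -26.4]
tcp_rot: [3.141, -0.0, -3.034]
ft_force: [0.1, 0.3, -1.0]
opening: 0.004
grip_force: 0.0
reading [-135.4   72.3] -26.3 near face z 2..98% [ 82.  85. 127. 128.] x [-168. -103.] finger pts 5
```

Converted, 2 mm / 400 = 0.005, 1 mm / 400 = 0.0025.

```bash
for k in 1; do echo '[{"sz":0.0025,"aperture":0},{"sz":0.005,"aperture":0},{"sz":0.005,"aperture":0}]' | python3 steer.py; echo '[{"sz":0.0025,"aperture":0},{"sz":0.005,"aperture":0},{"sz":0.005,"aperture":0}]' | python3 steer.py; done
```

```text
t: 5.25
eef_pos: [466.9, 59.0, -28.3]
tcp_rot: [3.142, -0.0, -3.034]
ft_force: [1.0, -0.7, -0.1]
opening: 0.005
grip_force: 0.0
t: 5.5
eef_pos: [467.0, 59.1, -29.5]
tcp_rot: [-3.142, 0.001, -3.034]
ft_force: [-2.1, -0.2, 13.2]
opening: 0.002
grip_force: 6.4
```

Desk touched at reading ≈ −29, so true z ≈ reading + 29. I'll raise 4.5 mm and push the cube.

Converted, -17 mm / 400 = -0.0425, -11 mm / 400 = -0.0275.

```bash
echo '[{"sz":-0.0075,"aperture":0},{"sx":-0.0125,"sz":-0.0125,"aperture":0},{"sx":-0.0275,"sz":-0.0125,"aperture":0},{"sx":-0.0425,"sz":-0.0125,"aperture":0},{"sx":-0.0425,"sz":-0.0125,"aperture":0}]' | python3 steer.py; echo '[{"sx":-0.0125,"aperture":0},{"sx":-0.025,"aperture":0},{"sx":-0.0375,"aperture":0},{"sx":-0.05,"aperture":0},{"sx":-0.0625,"aperture":0}]' | python3 steer.py; python3 go.py -41 72 -25
python3 - <<'E'
from go import *
for n in('top','side'): a,_=snap(n,n+'7')
a=np.load("pics/side7.npz")['a']; h=cv2.cvtColor(a,cv2.COLOR_RGB2HSV); m=cv2.inRange(h,(38,150,40),(70,255,255))
for c in cv2.findContours(m,0,2)[0]:
    if 30<cv2.contourArea(c)<900 and 340<c[:,0,0].mean()<420: print(cv2.minAreaRect(c),cv2.boundingRect(c),toloc(ray('side',[cv2.minAreaRect(c)[0]],12)[0]))
E
```

```text
t: 5.92
eef_pos: [485.4, 60.9, -25.2]
tcp_rot: [-3.142, 0.001, -3.034]
ft_force: [0.3, -0.2, 0.2]
opening: 0.006
grip_force: 0.0
t: 6.33
eef_pos: [509.2, 63.6, -25.2]
tcp_rot: [3.142, 0.0, -3.034]
ft_force: [0.1, -0.1, -0.2]
opening: 0.008
grip_force: 0.0
t 6.3333 loc [-92.83  72.32] z -25.22 rot [ 3.1415  0.     -3.0344] ft [ 0.07 -0.1  -0.23] op 0.008
tool delta [-51.8  -0.3  -0.2] turn 0.00020284042309537398
((366.62603759765625, 75.81800842285156), (25.23497200012207, 63.24554443359375), 34.695152282714844) (358, 55, 38, 55) [ 116.05867283 -713.89974857]
```

Converted, -25 mm / 400 = -0.0625, -20 mm / 400 = -0.05.

```bash
echo '[{"sx":-0.0125,"aperture":0},{"sx":-0.025,"aperture":0},{"sx":-0.0375,"aperture":0},{"sx":-0.05,"aperture":0},{"sx":-0.0625,"aperture":0}]' | python3 steer.py; echo '[{"sx":-0.0125,"aperture":0},{"sx":-0.025,"aperture":0},{"sx":-0.0375,"aperture":0},{"sx":-0.05,"aperture":0},{"sx":-0.06,"aperture":0}]' | python3 steer.py;echo '[{"sx":-0.0038,"aperture":0},{"sx":-0.0038,"aperture":0}]' | python3 steer.py; python3 go.py -41 72 -25
```

```text
t: 6.85
eef_pos: [534.1, 66.3, -25.2]
tcp_rot: [3.142, 0.0, -3.034]
ft_force: [-0.4, 0.3, 0.8]
opening: 0.007
grip_force: 0.1
t: 7.27
eef_pos: [558.0, 68.8, -25.2]
tcp_rot: [3.142, 0.0, -3.034]
ft_force: [0.3, -0.0, -0.6]
opening: 0.005
grip_force: 0.1
t: 7.43
eef_pos: [559.2, 69.0, -25.2]
tcp_rot: [3.142, 0.0, -3.034]
ft_force: [-0.7, 0.2, -0.2]
opening: 0.005
grip_force: 0.0
t 7.4333 loc [-42.55  72.33] z -25.22 rot [ 3.1415e+00  2.0000e-04 -3.0344e+00] ft [-0.66  0.16 -0.23] op 0.005
tool delta [-1.6 -0.3 -0.2] turn 0.00022342859557333838
```

Converted, 95 mm / 400 = 0.2375, 75 mm / 400 = 0.1875.

```bash
echo '[{"sx":0.025,"aperture":0},{"sx":0.1,"sz":-0.0075,"aperture":0},{"sx":0.1875,"sz":-0.075,"aperture":0},{"sx":0.2375,"sz":-0.15,"aperture":0},{"sx":0.2375,"sz":-0.15,"aperture":0}]' | python3 steer.py
cat > look.py <<'E'
from body import *
n=sys.argv[1]
for c in('top','side'):
    a,d=snap(c,c+n); h=cv2.cvtColor(a,cv2.COLOR_RGB2HSV); m=cv2.inRange(h,(38,150,40),(70,255,255)); l=L(cloud(c,d)).reshape(480,640,3)
    m[~((abs(l[...,0]+60)<70)&(abs(l[...,1]-50)<100)&(l[...,2]<40))]=0
    for q in cv2.findContours(m,0,2)[0]:
        if cv2.contourArea(q)<20: continue
        r=cv2.minAreaRect(q); w=ray(c,cv2.boxPoints(r),20); b=np.array([toloc(x) for x in w])
        print(c,r[1],'ctr@20',toloc(w.mean(0)).round(1),'corners',b.round(1).tolist(),'depthz',np.nanmax(l[...,2][m>0]).round(0))
    t=a[220:360,235:415] if c=='top' else a[195:335,255:435]
    cv2.imwrite(f"pics/z{c}{n}.png",cv2.resize(t[:,:,::-1],None,fx=4,fy=4,interpolation=cv2.INTER_CUBIC))
E
python3 look.py 8
```

```text
t: 7.85
eef_pos: [461.4, 58.7, 38.3]
tcp_rot: [-3.142, 0.001, -3.034]
ft_force: [1.4, 0.2, 1.4]
opening: 0.004
grip_force: 0.0
top (13.0, 12.0) ctr@20 [-19.7  72.8] corners [[-8.3, 81.3], [-10.4, 62.2], [-31.1, 64.3], [-29.0, 83.4]] depthz 24.0
side (13.717872619628906, 17.819091796875) ctr@20 [-22.   79.1] corners [[-15.1, 98.4], [-8.2, 61.2], [-29.2, 59.9], [-35.4, 97.0]] depthz 24.0
```

View pics/ztop8.png

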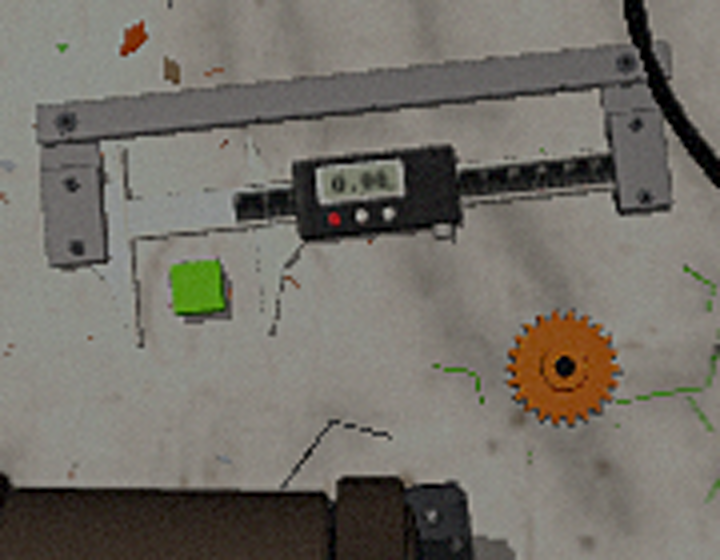

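Cube is at about (198,287) in the crop, between the open jaws and nearly square, with the gear and slider undisturbed. Now go round behind the slider's end.

Converted, -135 mm / 400 = -0.3375, -130 mm / 400 = -0.325.

```bash
echo '[{"sx":-0.07,"sy":-0.07,"aperture":0},{"sx":-0.14,"sy":-0.14,"aperture":0},{"sx":-0.21,"sy":-0.21,"aperture":0},{"sx":-0.28,"sy":-0.275,"aperture":0},{"sx":-0.3375,"sy":-0.325,"aperture":0}]' | python3 steer.py; python3 go.py 10.5 -64 -5
```

```text
t: 8.37
eef_pos: [615.0, -58.1, 33.5]
tcp_rot: [-3.142, 0.0, -3.035]
ft_force: [-0.1, 1.0, -0.3]
opening: 0.005
grip_force: 0.0
t 8.3667 loc [ -0.64 -60.02] z 33.48 rot [-3.1416  0.     -3.0352] ft [-0.06  1.03 -0.3 ] op 0.005
tool delta [-11.1  -4.   38.5] turn -0.000592733934786871
```

Converted, 44 mm / 400 = 0.11, 40 mm / 400 = 0.1.

```bash
echo '[{"sx":-0.015,"sy":-0.01,"sz":0.035,"aperture":0},{"sx":-0.0275,"sy":-0.01,"sz":0.07,"aperture":0},{"sx":-0.0275,"sy":-0.01,"sz":0.1,"aperture":0},{"sx":-0.0275,"sy":-0.01,"sz":0.11,"aperture":0},{"sx":-0.0275,"sy":-0.01,"sz":0.11,"aperture":0}]' | python3 steer.py; python3 body.py side9; echo '[{"sz":0.005,"aperture":0},{"sz":0.01,"aperture":0},{"sz":0.0125,"aperture":0},{"sz":0.0125,"aperture":0}]' | python3 steer.py; python3 go.py 10.5 -64 -19
```

```text
t: 8.78
eef_pos: [622.4, -57.9, -11.2]
tcp_rot: [3.14, -0.003, -3.034]
ft_force: [-0.3, -0.3, 0.7]
opening: 0.009
grip_force: 0.0
reading [  7.3 -60.7] -10.0 near face z 2..98% [  8.  10. 142. 144.] x [-26.  39.] finger pts 171 [[-4.0, -69.0, 8.0], [8.0, -55.0, 24.0], [17.0, -40.0, 39.0]]
t: 9.17
eef_pos: [623.9, -58.7, -13.9]
tcp_rot: [-3.142, 0.0, -3.034]
ft_force: [0.5, 0.3, -1.1]
opening: 0.002
grip_force: 0.0
t 9.1667 loc [  8.19 -61.57] z -13.92 rot [-3.1415e+00  5.0000e-04 -3.0343e+00] ft [ 0.53  0.33 -1.05] op 0.002
tool delta [-2.3 -2.4  5.1] turn 0.00029607483429483494
```

Converted, 4.5 mm / 400 = 0.0113, -2 mm / 400 = -0.005.

```bash
echo '[{"sx":-0.0025,"sz":0.005,"aperture":0},{"sx":-0.005,"sz":0.0113,"aperture":0},{"sx":-0.005,"sz":0.0113,"aperture":0}]' | python3 steer.py; echo '[{"sy":0.0075,"aperture":0},{"sy":0.015,"aperture":0},{"sy":0.0225,"aperture":0},{"sy":0.03,"aperture":0},{"sy":0.0375,"aperture":0}]' | python3 steer.py;  echo '[{"sy":0.005,"aperture":0},{"sy":0.01,"aperture":0},{"sy":0.015,"aperture":0},{"sy":0.02,"aperture":0},{"sy":0.02,"aperture":0}]' | python3 steer.py; python3 go.py; python3 look.py 10
python3 - <<'E'
from body import *
a=np.load('pics/side10.npz'); l=L(cloud('side',a['d'])); s=a['a'].reshape(-1,3).max(1)
k=(l[:,2]>11)&(l[:,2]<20)&(abs(l[:,0]-10)<17)&(l[:,1]>0)&(l[:,1]<100)&(s<80); print('slider y top end',np.percentile(l[k,1],[2,98,100]).round(1) if k.sum() else None)
E
```

```text
t: 9.42
eef_pos: [626.0, -58.6, -19.0]
tcp_rot: [3.141, -0.0, -3.034]
ft_force: [-0.2, -0.7, 0.7]
opening: 0.002
grip_force: 0.0
t: 9.83
eef_pos: [624.3, -43.3, -18.6]
tcp_rot: [3.142, 0.0, -3.034]
ft_force: [-0.2, -0.0, -0.2]
opening: 0.005
grip_force: 0.0
t: 10.25
eef_pos: [623.4, -35.4, -18.6]
tcp_rot: [3.141, 0.0, -3.034]
ft_force: [-0.0, -0.4, 0.8]
opening: 0.003
grip_force: 0.0
t 10.25 loc [ 10.16 -38.33] z -18.64 rot [ 3.1415e+00  1.0000e-04 -3.0342e+00] ft [-0.04 -0.39  0.82] op 0.003
top (13.0, 12.0) ctr@20 [-19.7  72.8] corners [[-8.3, 81.3], [-10.4, 62.2], [-31.1, 64.3], [-29.0, 83.4]] depthz 27.0
side (14.55213737487793, 16.97749137878418) ctr@20 [-21.9  79.3] corners [[-12.7, 96.3], [-8.7, 60.7], [-31.5, 62.6], [-34.7, 97.8]] depthz 24.0
slider y top end [ 1.1 34.1 41.5]
```

Converted, 12 mm / 400 = 0.03, 9 mm / 400 = 0.0225.

```bash
echo '[{"sy":0.0075,"aperture":0},{"sy":0.015,"aperture":0},{"sy":0.0225,"aperture":0},{"sy":0.03,"aperture":0},{"sy":0.03,"aperture":0}]' | python3 steer.py; python3 go.py; echo '[{"sy":0.005,"aperture":0},{"sy":0.0075,"aperture":0},{"sy":0.0075,"aperture":0}]' | python3 steer.py; python3 go.py; python3 look.py 11
```

```text
t: 10.77
eef_pos: [622.0, -23.1, -18.7]
tcp_rot: [3.141, -0.0, -3.034]
ft_force: [-0.8, 0.2, 0.6]
opening: 0.006
grip_force: 0.0
t 10.7667 loc [ 10.12 -25.96] z -18.68 rot [ 3.1414e+00 -1.0000e-04 -3.0339e+00] ft [-0.76  0.23  0.62] op 0.006
t: 11.02
eef_pos: [621.8, -20.6, -18.7]
tcp_rot: [3.141, -0.0, -3.034]
ft_force: [-0.3, 0.4, 0.8]
opening: 0.005
grip_force: 0.0
t 11.0167 loc [ 10.12 -23.45] z -18.67 rot [ 3.1415 -0.     -3.0342] ft [-0.31  0.41  0.79] op 0.005
top (12.0, 6.0) ctr@20 [-19.5  82.4] corners [[-9.4, 86.2], [-10.4, 76.7], [-29.5, 78.6], [-28.5, 88.2]] depthz 23.0
side (17.0, 14.0) ctr@20 [-22.4  82.9] corners [[-7.3, 68.3], [-27.7, 62.8], [-37.2, 97.5], [-17.4, 102.9]] depthz 24.0
```

Converted, 3 mm / 400 = 0.0075, 1.5 mm / 400 = 0.0038.

```bash
echo '[{"sy":0.0038,"aperture":0},{"sy":0.0075,"aperture":0},{"sy":0.0075,"aperture":0}]' | python3 steer.py|sed -n 2,4p; echo '[{"sy":0.0025,"aperture":0},{"sy":0.0038,"aperture":0},{"sy":0.0038,"aperture":0}]' | python3 steer.py|sed -n 2,4p;  echo '[{"sy":0.0013,"aperture":0},{"sy":0.0025,"aperture":0},{"sy":0.0025,"aperture":0}]' | python3 steer.py|sed -n 2,4p
```

```text
eef_pos: [621.5, -17.6, -18.7]
tcp_rot: [3.141, 0.0, -3.034]
ft_force: [0.4, -0.2, -0.2]
eef_pos: [621.3, -16.2, -18.7]
tcp_rot: [3.141, 0.0, -3.034]
ft_force: [-0.1, -0.3, 0.3]
eef_pos: [621.2, -15.3, -18.7]
tcp_rot: [3.141, 0.0, -3.034]
ft_force: [-0.1, 0.2, -1.0]
```

Converted, 0.5 mm / 400 = 0.0013.

```bash
echo '[{"sy":0.0013,"aperture":0},{"sy":0.0013,"aperture":0},{"sy":0.0013,"aperture":0}]' | python3 steer.py|sed -n 2,4p; echo '[{"sy":0.0013,"aperture":0},{"sy":0.0013,"aperture":0},{"sy":0.0013,"aperture":0}]' | python3 steer.py|sed -n 2,4p;  echo '[{"sy":0.0013,"aperture":0},{"sy":0.0013,"aperture":0},{"sy":0.0013,"aperture":0}]' | python3 steer.py|sed -n 2,4p; python3 look.py 12
```

```text
eef_pos: [621.1, -14.8, -18.7]
tcp_rot: [3.141, -0.0, -3.034]
ft_force: [0.4, -0.1, 1.3]
eef_pos: [621.1, -14.3, -18.7]
tcp_rot: [3.141, 0.0, -3.034]
ft_force: [0.2, -0.3, -0.6]
eef_pos: [621.1, -13.8, -18.7]
tcp_rot: [3.141, 0.0, -3.034]
ft_force: [-0.4, 0.1, 0.3]
top (12.0, 4.0) ctr@20 [-20.2  90.6] corners [[-10.3, 92.8], [-11.0, 86.4], [-30.1, 88.3], [-29.4, 94.7]] depthz 23.0
side (17.0, 14.0) ctr@20 [-22.7  89.3] corners [[-7.7, 75.0], [-28.0, 69.5], [-37.4, 103.7], [-17.7, 109.1]] depthz 24.0
```

Converted, 1 mm / 400 = 0.0025, 0.5 mm / 400 = 0.0013.

```bash
for i in 1; do echo '[{"sy":0.0013,"aperture":0},{"sy":0.0025,"aperture":0},{"sy":0.0025,"aperture":0}]' | python3 steer.py|sed -n 2,4p; echo '[{"sy":0.0013,"aperture":0},{"sy":0.0025,"aperture":0},{"sy":0.0025,"aperture":0}]' | python3 steer.py|sed -n 2,4p;  echo '[{"sy":0.0013,"aperture":0},{"sy":0.0013,"aperture":0},{"sy":0.0013,"aperture":0}]' | python3 steer.py|sed -n 2,4p; done
```

```text
eef_pos: [621.0, -12.8, -18.7]
tcp_rot: [3.142, 0.0, -3.034]
ft_force: [-0.4, -0.3, 0.1]
eef_pos: [620.9, -11.8, -18.7]
tcp_rot: [3.141, 0.0, -3.034]
ft_force: [0.1, 0.3, 0.1]
eef_pos: [620.8, -11.3, -18.7]
tcp_rot: [3.141, 0.0, -3.034]
ft_force: [0.7, -0.6, 0.2]
```

The manual's scale: shifts go in shares of 400 mm and turns go in shares of pi rad. Converting my numbers, 1 mm / 400 = 0.0025, 0.5 mm / 400 = 0.0013.

```bash
echo '[{"sy":0.0013,"aperture":0},{"sy":0.0025,"aperture":0},{"sy":0.0025,"aperture":0}]' | python3 steer.py|sed -n 2,4p; echo '[{"sy":0.0013,"aperture":0},{"sy":0.0013,"aperture":0},{"sy":0.0013,"aperture":0}]' | python3 steer.py|sed -n 2,4p;  echo '[{"sy":0.0013,"aperture":0},{"sy":0.0013,"aperture":0},{"sy":0.0013,"aperture":0}]' | python3 steer.py|sed -n 2,4p; python3 look.py 13
```

```text
eef_pos: [620.7, -10.3, -18.7]
tcp_rot: [3.142, 0.0, -3.034]
ft_force: [-0.0, 0.7, -0.4]
eef_pos: [620.6, -9.8, -18.7]
tcp_rot: [3.141, 0.0, -3.034]
ft_force: [0.4, -0.5, -0.3]
eef_pos: [620.6, -9.4, -18.7]
tcp_rot: [3.142, 0.0, -3.034]
ft_force: [-0.3, -0.6, -1.0]
side (15.0, 14.0) ctr@20 [-21.8  91.8] corners [[-7.4, 79.5], [-27.7, 74.0], [-36.0, 104.1], [-16.3, 109.5]] depthz 24.0
```

View pics/zside13.png

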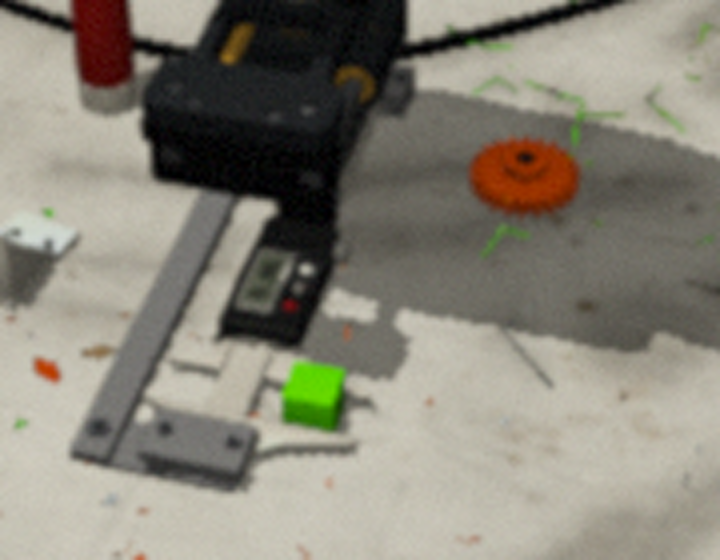

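The slider is well on its way. The cube (315,395) is square, with a small gap left to the fixed jaw (about (320,450)). Measuring the gap.

Run:
```python
from go import *
f=lambda u,v,z:toloc(ray('side',[[u/4+255-.4,v/4+195-.4]],z)[0]).round(1)
print('cube near bottom corners',f(285,420,0),f(340,429,0),'jaw near face top edge',f(320,445,7),'slider end',f(223,328,14.5),f(300,336,14.5))
```

```text
cube near bottom corners [-9.3 88.2] [-30.6  87.2] jaw near face top edge [-27.5 103.6] slider end [23.5 60.6] [-6.5 57.1]
```

```bash
cat > ok.py <<'E'
from go import *
s=env.state(); print(toloc(s['eef_pos']).round(2),s['ft_force'].round(1)); raise SystemExit(abs(s['ft_force'][1])>2.2)
E
echo '[{"sy":0.0013,"aperture":0},{"sy":0.0013,"aperture":0},{"sy":0.0013,"aperture":0}]' | python3 steer.py>/dev/null; python3 ok.py && echo '[{"sy":0.0013,"aperture":0},{"sy":0.0013,"aperture":0},{"sy":0.0013,"aperture":0}]' | python3 steer.py >/dev/null && python3 ok.py && echo '[{"sy":0.0013,"aperture":0},{"sy":0.0013,"aperture":0},{"sy":0.0013,"aperture":0}]' | python3 steer.py >/dev/null && python3 ok.py &&  echo '[{"sy":0.0013,"aperture":0},{"sy":0.0013,"aperture":0},{"sy":0.0013,"aperture":0}]' | python3 steer.py >/dev/null && python3 ok.py && echo '[{"sy":0.0013,"aperture":0},{"sy":0.0013,"aperture":0},{"sy":0.0013,"aperture":0}]' | python3 steer.py >/dev/null && python3 ok.py && echo '[{"sy":0.0013,"aperture":0},{"sy":0.0013,"aperture":0},{"sy":0.0013,"aperture":0}]' | python3 steer.py >/dev/null && python3 ok.py
```

```text
[ 10.14 -11.63] [0.5 0.4 0.1]False
```

Converted, 0.5 mm / 400 = 0.0013.

```bash
sed -i 's/raise SystemExit(\(.*\))$/raise SystemExit(int(\1))/' ok.py
echo '[{"sy":0.0013,"aperture":0},{"sy":0.0013,"aperture":0},{"sy":0.0013,"aperture":0}]' | python3 steer.py>/dev/null; python3 ok.py && echo '[{"sy":0.0013,"aperture":0},{"sy":0.0013,"aperture":0},{"sy":0.0013,"aperture":0}]' | python3 steer.py >/dev/null && python3 ok.py && echo '[{"sy":0.0013,"aperture":0},{"sy":0.0013,"aperture":0},{"sy":0.0013,"aperture":0}]' | python3 steer.py >/dev/null && python3 ok.py &&  echo '[{"sy":0.0013,"aperture":0},{"sy":0.0013,"aperture":0},{"sy":0.0013,"aperture":0}]' | python3 steer.py >/dev/null && python3 ok.py && echo '[{"sy":0.0013,"aperture":0},{"sy":0.0013,"aperture":0},{"sy":0.0013,"aperture":0}]' | python3 steer.py >/dev/null && python3 ok.py && echo '[{"sy":0.0013,"aperture":0},{"sy":0.0013,"aperture":0},{"sy":0.0013,"aperture":0}]' | python3 steer.py >/dev/null && python3 ok.py
```

```text
[ 10.21 -11.35] [ 0.9 -2.5 -0.3]
```

Converted, 0.3 mm / 400 = 0.0008.

```bash
echo '[{"sy":0.0008,"aperture":0},{"sy":0.0008,"aperture":0},{"sy":0.0008,"aperture":0}]' | python3 steer.py>/dev/null; python3 ok.py; python3 look.py 14
python3 - <<'E'
from go import *
a=[np.load(f'pics/side{k}.npz')['a'] for k in (13,14)]
for x in a:
    h=cv2.cvtColor(x,cv2.COLOR_RGB2HSV); m=cv2.inRange(h,(38,150,40),(70,255,255))[270:315,315:350]; v,u=np.nonzero(m); print(u.mean()+315,v.mean()+270,v.max()+270)
E
```

```text
[ 10.27 -11.21] [ 1.  -5.6 -0.7]
side (15.0, 14.0) ctr@20 [-21.8  91.8] corners [[-7.4, 79.5], [-27.7, 74.0], [-36.0, 104.1], [-16.3, 109.5]] depthz 25.0
333.1642512077295 293.3333333333333 301
333.05825242718447 293.4757281553398 301
```

Force rises stiffly. The cube's shifts in the top view put the opening at ≈ 20 mm, which matches the cube held against the fixed jaw. Hold briefly, check, hand in.

```bash
echo '[{"aperture":0},{"aperture":0},{"aperture":0},{"aperture":0},{"aperture":0}]' | python3 steer.py >/dev/null; python3 ok.py; echo '[{"aperture":0},{"aperture":0},{"aperture":0}]' | python3 steer.py >/dev/null; python3 ok.py; python3 -c "
from cell import env, optics
print(env.job_done())"
```

```text
[ 10.21 -11.19] [ 0.8 -4.7  0.1]
[ 10.25 -11.21] [ 2.2 -4.8  0.2]
the job is handed in; nothing more can be done
None
```

I pushed the cube flat between the jaws, closed the slider on it at an opening of about 20 mm and handed the job in with the fingers pressing at about 5 N. I saw no bystander move in the pictures I viewed, but the hand-in gave no verdict.

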